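Unbolt the blade bin and draw it out with the pull hook

TASK

Take the red-handled pull hook from its stand and, reaching in under the shelf with it, slide the bolt fully back and then draw the blade bin straight forward until its front is flush with the front edge of the shelf above. Work the bolt and the bin with the hook only, never with the gripper, keep the bin flat on its deck and leave the other things on the table alone. Finish by hanging the hook back in its stand.

Things in the scene. Friction and masses are not known exactly. Their poses are not given: they have to be found in the camera images.
- rack: Fixed grey bench rack, 340 deep (x), 380 wide. Origin on the table under its middle; +x runs from its front inwards, +y along the front to the green cupboard, z up. Deck top at z 20; shelf above it, 400 wide, z 270 to 290; both end in front at x -170. Cupboard y 0 to 190, its face at x -70. Open bin bay y -170 to 0. 14 mm posts at x +-158, y +-188. Stock stands on the shelf at x above 15.
- shelf_edge (a point): Lower front edge of the shelf over the middle of the bin bay (rack x -170, y -85, z 270 mm). The cupboard face, the bolt and the shut-in bin lie about 100 mm further in, under the shelf.
- bolt (a joint): Travel of the steel barrel bolt on the cupboard face: 0 = shot (its 12 mm pin crosses in front of the bin's front wall), 0.055 m = fully back. It slides towards the rack's +y, needs about 2 N and stays where left.
- bolt_stem (a point): Middle of the bolt's brass stem, 9 mm thick, which sticks out level to the front 50 mm above the table (rack x -108, y 45 + bolt travel). It is free from 16 mm deeper in than this point (front of the bolt's staples) to 11 mm nearer the front, where an 18 mm ball ends it. At travel 0 the nearest staple ends 18 mm short of the stem's side that faces the bin bay.
- bin: Loose black bin with yellow rims, 210 deep (x), 140 wide, 0.35 kg, slides on the deck. Origin mid underside; +x from its low front wall into the rack. Front wall 52 high, 5 thick (x -105 to -100); back and sides 90 high, sides 52 for the front 65 mm. Stacks of round blade cases, to 46 high, from x -5 back; the 4 mm floor is bare before them. It sits 7 to 11 mm behind the bolt's pin, 10 to 20 mm side play.
- bin_lip (a point): Middle of the top edge of the bin's front wall, on its outer face.
- hook: Pull hook, 0.2 kg, hanging upright in the stand. Origin: middle of its red grip, 26 x 26 mm and 90 long; z up the rod, x = side to which the toe is bent. Black collar 40 x 40 x 7 under the grip, underside at z -52. Rod 9 mm thick down to a bend at z -240, where a straight 38 mm toe leaves at 45 degrees towards +x and down: tilt the rod 45 degrees and the toe hangs straight down.
- hook_collar (a point): Centre of the underside of the hook's collar.
- hook_toe (a point): Centre of the rounded end of the hook's toe, at x = 27, z = -267 mm of the hook.
- stand: Fixed hook stand: base plate 150 x 130, post at x 47 to 73, level fork on top. Origin on the table under the seat; the fork opens towards -x. Slot 20 mm wide from x 25 to its open end at x -33; prongs 18 wide, top 233 above the table, with a 5 mm lip at their ends (x -27 to -33): lift the hook over the lip, then move it out towards -x. Nothing stands above the lip.
- stand_seat (a point): Centre of the seat in the slot, on the prongs' top: where the centre of the collar's underside hangs.
- cutter: Bystander: red and white hand-held round-knife cutter lying on the table, 280 mm long along x, 65 mm high.
- shears: Bystander: shears with blue bows, 235 mm long along x, 12 mm high, flat on the table.
- tub: Bystander: white round tub of tailor's chalk, 92 mm across, 55 mm high.
- weight: Bystander: dark steel pattern weight, 70 mm across, 60 mm high.
There are look-alikes about, which are no part of the job. Leave any blue or turquoise look-alike of the stand alone.

How it is judged:
On the way, in this order (a step that is already met when the one before it is completed fails the run):
1. the bolt is slid fully back (value of joint bolt above 0.045 m), for 0.1 s.
2. the bin's front is flush with the shelf edge (x of bin_lip in the frame of rack between -0.19 and -0.15 m), for 0.2 s.
At the end, for the whole second after the job is handed in: Bolt back by more than 45 mm; the bin flat, at rest, its front wall within 20 mm of the shelf's front edge and within 11 degrees of square; the hook hanging upright and still in the stand, collar on the fork (within 14 mm sideways, 4 mm in height) and let go (all of step 2 and value of joint bolt above 0.045 m and angle between the x axis of bin and the x axis of rack, either way round below 0.2 rad and angle between bin's own z axis and vertical below 0.05 rad and linear speed of bin below 0.01 m/s and horizontal distance between hook_collar and stand_seat below 0.014 m and z of hook_collar in the frame of stand_seat between -0.004 and 0.004 m and angle between hook's own z axis and vertical below 0.1 rad and linear speed of hook below 0.03 m/s); the robot touches nothing.
It fails at once if the gripper or arm pushes the bolt or the bin (contact force between any of the fingers, the arm and bolt above 1 N or contact force between any of the fingers, the arm and bin above 1 N).
It fails at once if the bin is tipped by more than 15 degrees (angle between bin's own z axis and vertical above 0.26 rad).
It fails at once if a bystander (cutter, shears, tub or weight) is moved by more than 30 mm (distance of any of cutter, shears, tub, weight from where it was at the start of the episode above 0.03 m).
It also fails if it takes over 58 s, if anything falls off the work surface, if the arm or the gripper's body presses on something with over 40 N, if the wrist force passes 120 N, or if a joint passes its speed limit or range.

ROBOT

A 6-joint arm with a two-finger parallel gripper is mounted at the origin on the work surface. World frame = base frame: x ahead of the robot, y to its left, z up, the work surface at z = 0. Lengths are in m, angles in rad, forces in N, time in s.
With the tool pointing down it reaches from about 0.35 to 0.85 m from the base axis. Payload 8.1 kg.
Tool frame: the origin (TCP) lies on the mounting face of the last link; the fingertips stand 186 mm ahead of it and the grasp point (between the pads) lies 167 mm ahead of it; z points along the fingers, y is the line along which they close (so a half turn about z gives the same grasp; the last joint's range is limited). The gripper opens to 93 mm and grips with 3 to 60 N. Pads are 15 mm wide; open, the fingers measure 128 mm over their backs; the gripper's body (75 mm by 188 mm) begins 65 mm behind the grasp point.
Start: joints at [1.055, 0.13, 1.488, -0, 1.523, -0.085], TCP at [0.251, 0.545, 0.405] pointing down, gripper open.
Joint ranges: [-2.96, 2.96], [-0.89, 2.26], [0.02, 2.5], [-1.34, 4.48], [0, 2.73], [-2.66, 2.66]. Speed limits (rad/s): [2.39, 2.39, 2.79, 3.14, 3.14, 3.14].

INTERFACE

Orientations are given as a rotation vector (axis times angle).
In Python, from plant import read_state, read_camera, camera_params, close_job gives the robot as it stands. The module is installed in compiled form; this text tells all that it offers.
- The arm moves only by the tool servo_tool, never from a script. Its argument "increments" is a list of rows, each an object with "slide": the shift along the tool's x, y, z in mm, a list of three; "dr": the turn, a rotation vector about the tool's x, y, z in rad, a list of three; "jaw": the closure, from 0 (fully open) to 1 (shut). In form: [{"slide": [x, y, z], "dr": [ax, ay, az], "jaw": jaw}, ...]. A call has 1 to 20 rows; each row is the pose to reach, as a shift and turn from the pose commanded when the call began, along the tool's axes at that moment; what a row does not reach only later rows make up. A row lasts 1/10 s, in which the tool goes at most 50 mm and 8.59 degrees, less where a joint would pass 70% of its speed; a pose out of reach is approached as far as the arm can. A call with a gripper value outside its range is refused whole. The fingers move at their own pace and stop on an object; "force" is the grip in N (left out, the last holds). Time passes only in rows, so rows that repeat a pose let the fingers close. It gives the time, the measured TCP pose, the force, the opening and the grip force at its end, in the units of the state.
- read_state(): the state, without advancing time (a new reading comes with each control period).
- read_camera(name): name is "scene" or "top" or "wrist"; returns (picture, depth): 400x640x3 uint8, red, green, blue; 400x640 float32, m along the optical axis (not along the pixel's ray), 0 where there is no reading.
- camera_params(name): a dict with "fx", "fy", "cx", "cy" (pixels), "k1" (the pictures are not rectified: a ray, as slopes to the right and down, at radius r is drawn at 1 + k1 r^2 times it, then the intrinsics apply), "rvec" (rotation vector, rad) and "tvec" (3), from world to camera coordinates, as OpenCV has them. Camera axes: x right, y down, z forward; pixel columns grow to the right and rows downward; lengths in m; the calibration is good to about 2 mm. A picture is of the moment at which its call begins: read the wrist's pose just before it. camera_params takes no time and is no camera call; for the wrist camera it gives the pose at the moment of the call.
- close_job(): hands the job in; it is judged then, once.
The state is a dict: "t": time; "q": joint angles; "dq": joint speeds; "joint_torque": joint torques, N m; "tool_pos": TCP position; "orientation": TCP orientation; "force": force on the tool from outside, world axes, zero at the start; "wrist_torque": the same for the moment, N m; "opening": finger opening in m; "gripper_force": force on a finger pad.
Only numpy, scipy, OpenCV 4.12 (cv2) and the standard library are available. Lean on these libraries where they do the work, as an engineer would, in place of code of your own. Each camera call takes 0.05 s, during which the arm holds its last target. There are 200 camera calls.

## Working session

There is one attempt and no reset: what is moved stays moved. The work goes in short steps, Python scripts to look and compute and a tool call to move; the robot and the scene stay as the last step left them, time stands still between calls to the robot, and variables do not carry over. Pictures are saved under pics/ and viewed, at most 10 in all, crops included, and the job is handed in when it is done.

Besides the shell and the picture viewer there is one more tool, called after "Request:" as name(argument=value, ...), one argument or row to a line, values as JSON. servo_tool: Moves the arm, as the interface text tells. Its arguments: {"type":"object","properties":{"increments":{"type":"array"},"force":{"type":"number"}},"required":["increments"]}

```bash
mkdir -p pics; cat > h.py <<'E'
import numpy as np, cv2
from scipy.spatial.transform import Rotation as R
from plant import *
def cam(n):
    p=camera_params(n); im,d=read_camera(n); return im,d,p
def world(p,d):
    """per-pixel world points from depth"""
    h,w=d.shape; u,v=np.meshgrid(np.arange(w),np.arange(h))
    K=np.array([[p['fx'],0,p['cx']],[0,p['fy'],p['cy']],[0,0,1.]])
    n=cv2.undistortPoints(np.stack([u,v],-1).reshape(-1,1,2).astype(float),K,np.array([p['k1'],0,0,0.]))[:,0].reshape(h,w,2)
    c=np.dstack([n*d[...,None],d])
    Rm=R.from_rotvec(np.ravel(p['rvec'])).as_matrix()
    return (c-np.ravel(p['tvec']))@Rm
def save(n,im): cv2.imwrite('pics/'+n,im[...,::-1])
E
python3 - <<'E'
from h import *
for n in ['scene','top','wrist']:
    im,d,p=cam(n); save(n+'0.png',im); np.savez(n+'0.npz',im=im,W=world(p,d),d=d)
    print(n,p)
s=read_state(); print(s)
E
```

```text
scene {'fx': 473.86992478931177, 'fy': 473.86992478931177, 'cx': 329.18018029732366, 'cy': 197.16057643016956, 'k1': -0.1120690008958636, 'rvec': array([ 2.16485321,  0.94306769, -0.39894563]), 'tvec': array([-0.30640818, -0.15243148,  1.86578222])}
top {'fx': 425.9317193074632, 'fy': 425.9317193074632, 'cx': 322.22772893762584, 'cy': 204.97957972356224, 'k1': -0.06537557926670884, 'rvec': array([ 2.18970054, -2.16867736,  0.07370866]), 'tvec': array([-0.05034335,  0.52949074,  1.34857247])}
wrist {'fx': 295.4353279953879, 'fy': 295.4353279953879, 'cx': 318.68213534682013, 'cy': 198.4146786804404, 'k1': -0.02875965550779908, 'rvec': array([-2.44646863, -1.56863681, -0.21051862]), 'tvec': array([-0.60042851, -0.03005058,  0.39000164])}
{'t': 0.15, 'q': array([ 1.05458123e+00,  1.30983596e-01,  1.48902308e+00,  2.89174256e-05,
        1.52296954e+00, -8.53990256e-02]), 'dq': array([ 0.00029456, -0.00105598, -0.00279712,  0.00138106, -0.00024283,
        0.00155381]), 'joint_torque': array([ 8.25376701e-04, -5.60469174e+01, -4.92339921e+01,  7.69005460e-02,
        3.05883167e-02, -1.45461245e-04]), 'tool_pos': array([0.25045871, 0.54504102, 0.40393399]), 'orientation': array([-6.71411507e-01, -3.06855958e+00,  2.06196603e-03]), 'force': array([-0.31259533, -1.38857354, -0.41319565]), 'wrist_torque': array([-0.02576817, -0.03869744,  0.03031123]), 'gripper_force': 0.0, 'opening': 0.09300877718621108}
```

View pics/scene0.png

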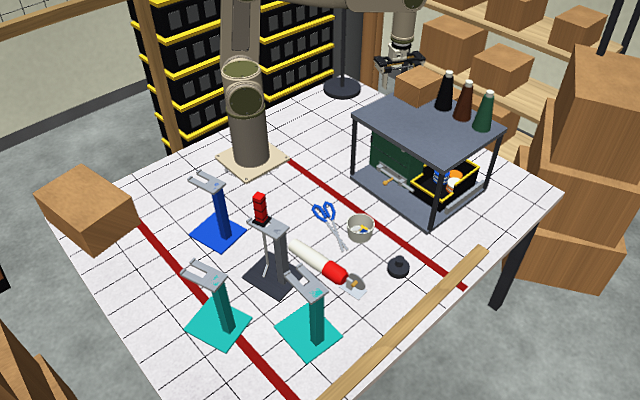

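View pics/top0.png

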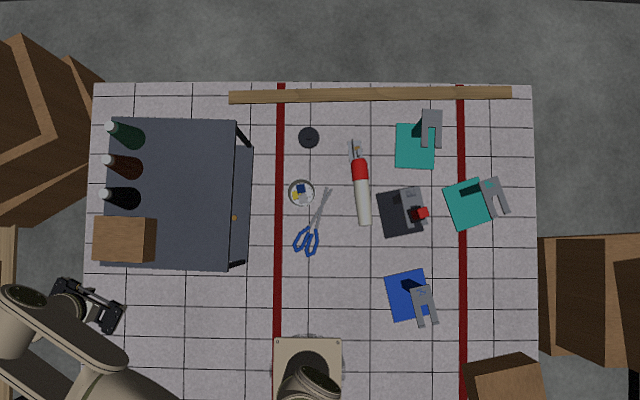

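The scene view shows the hook's red grip at (262,208) in a dark stand, the rack with yellow bin rims at (445,180), and the brass stem near (385,182). In the top view the shelf's front edge lies at columns 228-240, the grip at (423,212) and the dark stand base at (400,212).

```bash
python3 - <<'E'
from h import *
T=np.load('top0.npz'); S=np.load('scene0.npz')
W=T['W']; im=T['im'].astype(int); z=W[...,2]
m=(z>0.28)&(z<0.30)&(W[...,1]>0.1)&(W[...,0]>.25)
v,u=np.nonzero(m); print('shelf px',u.min(),u.max(),v.min(),v.max(),m.sum(), np.median(z[m]))
P=W[m]; r=cv2.minAreaRect(P[:,:2].astype(np.float32)); print(r, cv2.boxPoints(r))
# front edge: per row of image, max u
pts=[]
for vv in range(v.min()+6,v.max()-6,3):
    uu=u[v==vv].max(); pts.append(W[vv,uu,:2])
pts=np.array(pts,np.float32); l=cv2.fitLine(pts,cv2.DIST_HUBER,0,.01,.01).ravel(); print('front line',l, pts[0],pts[-1])
hs=cv2.cvtColor(T['im'],cv2.COLOR_RGB2HSV)
red=((hs[...,0]<8)|(hs[...,0]>172))&(hs[...,1]>150)&(z>0.25)
print('red top',red.sum(),W[red].mean(0),W[red].min(0),W[red].max(0), np.argwhere(red).mean(0))
f=(z>0.222)&(z<0.245)&(W[...,1]<-0.1); n,lab=cv2.connectedComponents(f.astype(np.uint8))
for i in range(1,n):
    if (lab==i).sum()>40:
        q=lab==i; print('fork',q.sum(),np.argwhere(q).mean(0),W[q].mean(0),cv2.minAreaRect(W[q][:,:2].astype(np.float32)))
dk=(hs[...,2]<90)&(z<0.03)&(z>0.002)&(W[...,1]<-.1)
n,lab=cv2.connectedComponents(dk.astype(np.uint8))
for i in range(1,n):
    if (lab==i).sum()>100:
        q=lab==i; print('base',q.sum(),np.argwhere(q).mean(0),W[q].mean(0),cv2.minAreaRect(W[q][:,:2].astype(np.float32)))
W=S['W'];hs=cv2.cvtColor(S['im'],cv2.COLOR_RGB2HSV)
red=((hs[...,0]<8)|(hs[...,0]>172))&(hs[...,1]>150)&(W[...,2]>0.15)
print('red scene',red.sum(),W[red].mean(0),W[red].min(0),W[red].max(0), np.argwhere(red).mean(0))
yel=(abs(hs[...,0]-27)<6)&(hs[...,1]>150)&(hs[...,2]>100)&(W[...,1]>0.2)&(W[...,2]<0.2)&(W[...,2]>0)&(W[...,0]>.2)
q=np.argwhere(yel); print('yellow',len(q)); 
for a,b in q[::12]: print((b,a),W[a,b].round(3),hs[a,b])
c=S['im'][120:240,330:510]; save('c1.png',cv2.resize(c,None,fx=4.4,fy=4.4,interpolation=cv2.INTER_CUBIC))
E
```

```text
shelf px 78 235 116 292 14959 0.2883843220668105
((0.5051460862159729, 0.386092871427536), (0.3930751383304596, 0.47356975078582764), 88.05984497070312) [[0.26184306 0.19768447]
 [0.7351413  0.18165147]
 [0.7484491  0.5745013 ]
 [0.2751509  0.59053427]]Traceback (most recent call last):
  File "<stdin>", line 10, in <module>
    return umr_maximum(a, axis, None, out, keepdims, initial, where)
ValueError: zero-size array to reduction operation maximum which has no identity
```

```bash
python3 - <<'E'
from h import *
T=np.load('top0.npz'); S=np.load('scene0.npz')
W=T['W']; im=T['im'].astype(int); z=W[...,2]
m=(z>0.28)&(z<0.30)&(W[...,1]>0.1)&(W[...,0]>.25)
n,lab,st,_=cv2.connectedComponentsWithStats(m.astype(np.uint8)); m=lab==1+st[1:,4].argmax()
v,u=np.nonzero(m); print('shelf px',u.min(),u.max(),v.min(),v.max(),m.sum(), np.median(z[m]))
r=cv2.minAreaRect(W[m][:,:2].astype(np.float32)); print(r, cv2.boxPoints(r))
pts=np.array([W[vv,u[v==vv].max(),:2] for vv in range(v.min()+6,v.max()-6,3)],np.float32)
l=cv2.fitLine(pts,cv2.DIST_HUBER,0,.01,.01).ravel(); print('front line',l, pts[0],pts[-1])
hs=cv2.cvtColor(T['im'],cv2.COLOR_RGB2HSV)
red=((hs[...,0]<8)|(hs[...,0]>172))&(hs[...,1]>150)&(z>0.25)
print('red top',red.sum(),W[red].mean(0),W[red].min(0),W[red].max(0), np.argwhere(red).mean(0))
f=(z>0.222)&(z<0.245)&(W[...,1]<-0.1); n,lab=cv2.connectedComponents(f.astype(np.uint8))
for i in range(1,n):
    if (lab==i).sum()>40:
        q=lab==i; print('fork',q.sum(),np.argwhere(q).mean(0),W[q].mean(0),cv2.minAreaRect(W[q][:,:2].astype(np.float32)))
dk=(hs[...,2]<90)&(z<0.03)&(z>0.002)&(W[...,1]<-.1)
n,lab=cv2.connectedComponents(dk.astype(np.uint8))
for i in range(1,n):
    if (lab==i).sum()>100:
        q=lab==i; print('base',q.sum(),np.argwhere(q).mean(0),W[q].mean(0),cv2.minAreaRect(W[q][:,:2].astype(np.float32)))
W=S['W'];hs=cv2.cvtColor(S['im'],cv2.COLOR_RGB2HSV)
red=((hs[...,0]<8)|(hs[...,0]>172))&(hs[...,1]>150)&(W[...,2]>0.15)
print('red scene',red.sum(),W[red].mean(0),W[red].min(0),W[red].max(0), np.argwhere(red).mean(0))
yel=(abs(hs[...,0]-27)<6)&(hs[...,1]>150)&(hs[...,2]>100)&(W[...,1]>0.2)&(W[...,2]<0.2)&(W[...,2]>0)&(W[...,0]>.2)
q=np.argwhere(yel); print('yellow',len(q)); 
for a,b in q[::12]: print((b,a),W[a,b].round(3),hs[a,b])
c=S['im'][120:240,330:510]; save('c1.png',cv2.resize(c,None,fx=4.4,fy=4.4,interpolation=cv2.INTER_CUBIC))
E
```

```text
shelf px 99 235 116 271 14950 0.2883853293949955
((0.5396746397018433, 0.35945484042167664), (0.34226495027542114, 0.4024883508682251), 88.11305236816406) [[0.33290464 0.19504163]
 [0.7351747  0.18178871]
 [0.74644464 0.5238681 ]
 [0.34417456 0.53712094]]
front line [ 0.9996046  -0.02811927  0.55774343  0.18928173] [0.72736853 0.18510613] [0.3578818  0.19571985]
red top 321 [0.51819603 0.04990836 0.4020059 ] [ 0.23945897 -0.3112328   0.25593107] [0.62644688 0.57144793 1.38423716] [200.2211838  285.83800623]
fork 694 [126.53170029 431.370317  ] [ 0.73404344 -0.34628016  0.23308063] ((0.7300766110420227, -0.34649816155433655), (0.058239325881004333, 0.1102982610464096), 87.36248016357422)
fork 703 [195.19203414 492.93598862] [ 0.54513785 -0.51386679  0.23310118] ((0.540536105632782, -0.5166143774986267), (0.10649961233139038, 0.05928906425833702), 18.718379974365234)
fork 595 [204.29915966 411.87563025] [ 0.51805183 -0.29024785  0.23337344] ((0.5120416879653931, -0.29428452253341675), (0.10586751997470856, 0.056176282465457916), 10.731788635253906)
fork 742 [303.86118598 423.25202156] 
[... 678 characters left out ...]
.252288818359375)
red scene 368 [ 0.53635016 -0.29684822  0.3324714 ] [ 0.48167027 -0.78054807  0.2267001 ] [1.27237431 0.46435208 1.17050115] [207.02173913 266.58423913]
yellow 93
(np.int64(467), np.int64(159)) [0.645 0.5   0.108] [ 29 166 255]
(np.int64(478), np.int64(166)) [0.698 0.49  0.113] [ 28 215 250]
(np.int64(471), np.int64(172)) [0.699 0.444 0.112] [ 30 191 255]
(np.int64(466), np.int64(175)) [0.698 0.415 0.114] [ 28 199 255]
(np.int64(414), np.int64(178)) [0.559 0.308 0.074] [ 27 189 189]
(np.int64(460), np.int64(180)) [0.699 0.377 0.114] [ 28 210 255]
(np.int64(426), np.int64(190)) [0.627 0.29  0.074] [ 27 199 255]
(np.int64(449), np.int64(195)) [0.695 0.333 0.07 ] [ 29 198 255]
```

View pics/c1.png

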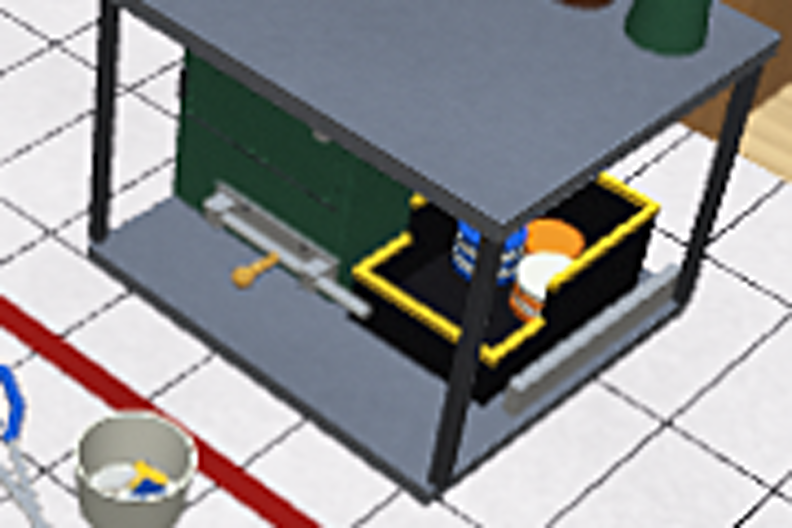

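The crop shows the brass ball at crop (243,272), which is scene (385,182), the pin tip at crop (365,308), and the bin's front rim running from crop (360,270) to (490,358).

```bash
cat >> h.py <<'E'
O=np.array([.5397,.3597,0]); th=np.arctan2(.9995,.0323)
ex=np.array([np.cos(th),np.sin(th),0]); ey=np.array([-ex[1],ex[0],0]); ez=np.array([0,0,1.])
RK=np.column_stack([ex,ey,ez])
def torack(P): return (P-O)@RK
def fromrack(p): return O+RK@np.array(p,float)
def tool(): 
    s=read_state(); return np.array(s['tool_pos']),R.from_rotvec(s['orientation']).as_matrix(),s
def move_to(p,M,base=None):
    """increments (mm, rad) in tool frame for target TCP p, rotation M"""
    p0,M0,_=tool() if base is None else (*base,0)
    return (M0.T@(np.array(p)-p0)*1e3).round(1), R.from_matrix(M0.T@M).as_rotvec().round(4)
E
python3 - <<'E'
from h import *
seat=np.array([.4923,-.298])
for n in ['scene','top']:
    D=np.load(n+'0.npz'); W=D['W']; hs=cv2.cvtColor(D['im'],cv2.COLOR_RGB2HSV)
    red=((hs[...,0]<8)|(hs[...,0]>172))&(hs[...,1]>150)&(np.hypot(*(np.moveaxis(W[...,:2]-seat,-1,0)))<.05)
    print(n,'grip',red.sum(),W[red].mean(0),W[red].min(0),W[red].max(0))
    if n=='top':
        t=red&(W[...,2]>.322); print('top face',t.sum(),W[t].mean(0),cv2.minAreaRect(W[t][:,:2].astype(np.float32)))
    m=(W[...,2]>.012)&(W[...,2]<.225)&(np.hypot(*(np.moveaxis(W[...,:2]-seat,-1,0)))<.045)
    print('rod',m.sum())
    for a,b in np.argwhere(m)[::max(1,m.sum()//40)]: print((int(b),int(a)),W[a,b].round(3),D['im'][a,b])
D=np.load('scene0.npz'); W=D['W']; hs=cv2.cvtColor(D['im'],cv2.COLOR_RGB2HSV)
r=torack(W); b=(abs(hs[...,0]-17)<6)&(hs[...,1]>110)&(abs(r[...,0]+.12)<.05)&(abs(r[...,1]-.045)<.04)&(r[...,2]<.08)&(r[...,2]>.03)
print('brass',b.sum(),r[b].round(3).tolist())
y=(abs(hs[...,0]-28)<5)&(hs[...,1]>150)&(abs(r[...,1]+.09)<.1)&(r[...,2]<.15)&(r[...,2]>.06)
print(r[y].round(3)[::3].tolist())
p,M,s=tool(); c=camera_params('wrist'); Rc=R.from_rotvec(c['rvec']).as_matrix(); cp=-Rc.T@c['tvec']
print('cam in tool',M.T@(cp-p), (M.T@Rc.T).round(3))
save('c2.png',cv2.resize(D['im'][180:310,200:340],None,fx=4.5,fy=4.5,interpolation=cv2.INTER_CUBIC))
E
```

```text
scene grip 338 [ 0.50103547 -0.30268466  0.29424962] [ 0.48167027 -0.31521101  0.24133657] [ 0.51246809 -0.28396309  0.33459869]
rod 304
(250, 226) [ 0.479 -0.328  0.224] [208 204 206]
(264, 234) [ 0.529 -0.318  0.224] [101 100  97]
(265, 236) [ 0.499 -0.297  0.176] [133 130 131]
(263, 239) [ 0.494 -0.302  0.162] [91 91 87]
(264, 241) [ 0.497 -0.301  0.156] [100 102  96]
(264, 243) [ 0.497 -0.302  0.148] [101 100  97]
(265, 245) [ 0.497 -0.299  0.136] [97 96 93]
(266, 247) [ 0.495 -0.296  0.123] [ 99 100  98]
(265, 250) [ 0.495 -0.3    0.113] [103 104  99]
(266, 252) [ 0.497 -0.299  0.105] [104 103 100]
(267, 254) [ 0.499 -0.298  0.098] [97 95 91]
(265, 257) [ 0.49  -0.301  0.078] [84 86 90]
(266, 259) [ 0.498 -0.303  0.077] [126 124 119]
(267, 260) [ 0.496 -0.299  0.068] [111 111 107]
(267, 261) [ 0.495 -0.299  0.062] [113 111 108]
(267, 262) [ 0.496 -0.3    0.059] [117 116 112]
(263, 263) [ 0.458 -0.291  0.012] [64 68 78]
(274, 263) [ 0.484 -0.268  0.017] [62 67 78]
(266, 264) [ 0.492 -0.302  0.047] [172 175 175]
(263, 265) [ 0.466 -0.297  0.014] [61 64 74]
(272, 265) [ 0.485 -0.27
[... 4261 characters left out ...]
.054], [-0.141, 0.038, 0.058], [-0.134, 0.04, 0.053], [-0.13, 0.039, 0.051]]
[[0.144, -0.1, 0.108], [0.135, -0.119, 0.115], [0.138, -0.134, 0.113], [0.135, -0.154, 0.113], [0.126, -0.16, 0.117], [0.11, -0.158, 0.116], [0.103, -0.153, 0.107], [0.077, -0.157, 0.114], [0.078, -0.154, 0.108], [0.061, -0.156, 0.114], [0.056, -0.156, 0.112], [0.049, -0.157, 0.112], [-0.054, -0.024, 0.073], [0.023, -0.159, 0.114], [0.011, -0.156, 0.11], [-0.068, -0.06, 0.073], [-0.069, -0.096, 0.074], [-0.014, -0.154, 0.068], [-0.033, -0.156, 0.071], [-0.047, -0.158, 0.072], [-0.073, -0.16, 0.08]]
cam in tool [0.07493238 0.00135529 0.02099745] [[ 0.    -0.964 -0.267]
 [ 1.     0.    -0.   ]
 [ 0.    -0.267  0.964]]
```

View pics/c2.png

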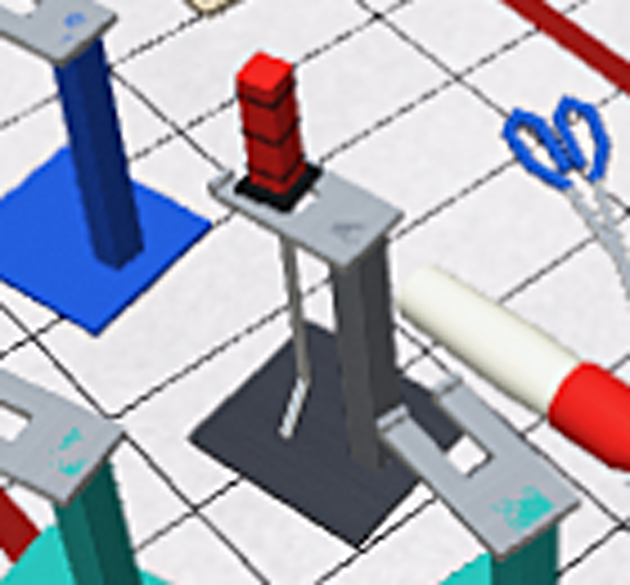

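The crop shows the rod below the fork bending at crop (302,380), with the toe running to crop (288,435) along world -y. That makes hook x point about -78°, across the fork.

```bash
python3 - <<'E'
from h import *
a=np.radians(12.5); y=np.array([np.cos(a),np.sin(a),0]); z=-ez; M=np.column_stack([np.cross(y,z),y,z])
for p in [(.25,.545,.55),(.28,.30,.56),(.40,.05,.56),(.46,-.2,.56),(.492,-.2975,.53),(.492,-.2975,.454)]: print(p,*move_to(p,M))
E
```

```text
(0.25, 0.545, 0.55) [   0.4   -0.4 -146.1] [-1.300e-03  5.000e-04  9.218e-01]
(0.28, 0.3, 0.56) [-129.2 -210.5 -155.8] [-1.300e-03  5.000e-04  9.218e-01]
(0.4, 0.05, 0.56) [-342.6 -387.6 -155.6] [-1.300e-03  5.000e-04  9.218e-01]
(0.46, -0.2, 0.56) [-501.5 -589.7 -155.3] [-1.300e-03  5.000e-04  9.218e-01]
(0.492, -0.2975, 0.53) [-571.3 -664.9 -125.2] [-1.300e-03  5.000e-04  9.218e-01]
(0.492, -0.2975, 0.454) [-571.3 -664.8  -49.2] [-1.300e-03  5.000e-04  9.218e-01]
```

Request:
servo_tool(
  increments=[
    {"slide": [0, 0, -50], "dr": [0, 0, 0], "jaw": 0},
    {"slide": [0, 0, -100], "dr": [0, 0, 0], "jaw": 0},
    {"slide": [0, 0, -148], "dr": [0, 0, 0], "jaw": 0},
    {"slide": [-26, -42, -152], "dr": [0, 0, 0], "jaw": 0},
    {"slide": [-52, -84, -156], "dr": [0, 0, 0.1], "jaw": 0},
    {"slide": [-78, -126, -156], "dr": [0, 0, 0.2], "jaw": 0},
    {"slide": [-104, -168, -156], "dr": [0, 0, 0.3], "jaw": 0},
    {"slide": [-129, -210, -156], "dr": [0, 0, 0.4], "jaw": 0},
    {"slide": [-165, -240, -156], "dr": [0, 0, 0.5], "jaw": 0},
    {"slide": [-200, -270, -156], "dr": [0, 0, 0.6], "jaw": 0},
    {"slide": [-236, -300, -156], "dr": [0, 0, 0.7], "jaw": 0},
    {"slide": [-271, -330, -156], "dr": [0, 0, 0.8], "jaw": 0},
    {"slide": [-307, -360, -156], "dr": [0, 0, 0.922], "jaw": 0},
    {"slide": [-342, -388, -156], "dr": [0, 0, 0.922], "jaw": 0},
    {"slide": [-374, -426, -156], "dr": [0, 0, 0.922], "jaw": 0},
    {"slide": [-406, -464, -156], "dr": [0, 0, 0.922], "jaw": 0},
    {"slide": [-438, -502, -156], "dr": [0, 0, 0.922], "jaw": 0},
    {"slide": [-470, -540, -156], "dr": [0, 0, 0.922], "jaw": 0},
    {"slide": [-502, -578, -156], "dr": [0, 0, 0.922], "jaw": 0},
    {"slide": [-534, -616, -150], "dr": [0, 0, 0.922], "jaw": 0},
  ],
)

```text
t: 2.15
tool_pos: [0.4785, -0.2397, 0.5553]
orientation: [1.966, 2.449, 0.0]
force: [1.1, 0.5, 0.5]
opening: 0.0932
gripper_force: 0.0
```

```bash
python3 - <<'E'
from h import *
im,d,p=cam('wrist'); W=world(p,d); hs=cv2.cvtColor(im,cv2.COLOR_RGB2HSV)
near=np.hypot(W[...,0]-.492,W[...,1]+.2975)<.06
red=((hs[...,0]<8)|(hs[...,0]>172))&(hs[...,1]>150)&near&(W[...,2]>.325)
print(red.sum(),W[red].mean(0),cv2.minAreaRect(W[red][:,:2].astype(np.float32)))
f=(W[...,2]>.226)&(W[...,2]<.242)&(np.hypot(W[...,0]-.512,W[...,1]+.294)<.08)
print('fork',f.sum(),np.median(W[f][:,2]),cv2.minAreaRect(W[f][:,:2].astype(np.float32)))
a=np.radians(12.5); y=np.array([np.cos(a),np.sin(a),0]); z=-ez; M=np.column_stack([np.cross(y,z),y,z])
for q in [(.492,-.2975,.53),(.492,-.2975,.454)]: print(q,*move_to(q,M))
print(read_state()['q'].round(3))
E
```

```text
326 [ 0.49006233 -0.28658624  0.32846271] ((0.4895865023136139, -0.28693145513534546), (0.025445910170674324, 0.009591459296643734), 12.234305381774902)
fork 3709 0.23227250040245423 ((0.512677013874054, -0.29150232672691345), (0.10839042067527771, 0.05729496106505394), 11.441635131835938)
(0.492, -0.2975, 0.53) [-53.5   1.3  20.9] [-0.0039  0.0002 -0.0043]
(0.492, -0.2975, 0.454) [-53.5   1.6  96.9] [-0.0039  0.0002 -0.0043]
[-0.567 -0.047  1.407 -0.003  1.784 -0.782]
```

Request:
servo_tool(
  increments=[
    {"slide": [-40, 1.5, 0], "dr": [0, 0, 0], "jaw": 0},
    {"slide": [-52, 1.5, 20], "dr": [0, 0, 0], "jaw": 0},
    {"slide": [-52, 1.5, 50], "dr": [0, 0, 0], "jaw": 0},
    {"slide": [-52, 1.5, 80], "dr": [0, 0, 0], "jaw": 0},
    {"slide": [-52, 1.5, 97], "dr": [0, 0, 0], "jaw": 0},
    {"slide": [-52, 1.5, 97], "dr": [0, 0, 0], "jaw": 0},
    {"slide": [-52, 1.5, 97], "dr": [0, 0, 0], "jaw": 1},
    {"slide": [-52, 1.5, 97], "dr": [0, 0, 0], "jaw": 1},
    {"slide": [-52, 1.5, 97], "dr": [0, 0, 0], "jaw": 1},
    {"slide": [-52, 1.5, 97], "dr": [0, 0, 0], "jaw": 1},
    {"slide": [-52, 1.5, 97], "dr": [0, 0, 0], "jaw": 1},
    {"slide": [-52, 1.5, 97], "dr": [0, 0, 0], "jaw": 1},
    {"slide": [-52, 1.5, 97], "dr": [0, 0, 0], "jaw": 1},
    {"slide": [-52, 1.5, 97], "dr": [0, 0, 0], "jaw": 1},
  ],
  force=55,
)

```text
t: 3.6
tool_pos: [0.4912, -0.2879, 0.4577]
orientation: [-1.967, -2.45, -0.0]
force: [0.5, 0.2, 0.5]
opening: 0.0336
gripper_force: 0.0
```

Request:
servo_tool(
  increments=[
    {"slide": [-8, 0, 3], "dr": [0, 0, 0], "jaw": 0.5},
    {"slide": [-8, 0, 3], "dr": [0, 0, 0], "jaw": 0.5},
    {"slide": [-8, 0, 3], "dr": [0, 0, 0], "jaw": 0.5},
  ],
  force=55,
)

```text
t: 3.9
tool_pos: [0.4929, -0.296, 0.4543]
orientation: [-1.967, -2.449, 0.0]
force: [-0.5, -0.2, 0.2]
opening: 0.0461
gripper_force: 0.0
```

Request:
servo_tool(
  increments=[
    {"slide": [0, 0, 0], "dr": [0, 0, 0], "jaw": 1},
    {"slide": [0, 0, 0], "dr": [0, 0, 0], "jaw": 1},
    {"slide": [0, 0, 0], "dr": [0, 0, 0], "jaw": 1},
    {"slide": [0, 0, 0], "dr": [0, 0, 0], "jaw": 1},
    {"slide": [0, 0, 0], "dr": [0, 0, 0], "jaw": 1},
    {"slide": [0, 0, 0], "dr": [0, 0, 0], "jaw": 1},
    {"slide": [0, 0, 0], "dr": [0, 0, 0], "jaw": 1},
  ],
  force=55,
)

```text
t: 4.6
tool_pos: [0.4929, -0.2957, 0.4548]
orientation: [-1.967, -2.45, -0.0]
force: [-1.2, 0.9, -0.5]
opening: 0.0269
gripper_force: 52.7
```

```bash
cat >> h.py <<'E'
_z=(ex-ez)/2**.5; MW=np.column_stack([np.cross(-ey,_z),-ey,_z])
TOE=np.array([-.027,0,.437])
def tcp_for(toe_rack,M=None): 
    M=MW if M is None else M
    return fromrack(toe_rack)-M@TOE
def toe_now():
    p,M,_=tool(); return torack(p+M@TOE)
E
python3 - <<'E'
from h import *
p,M,s=tool(); np.savez('hung.npz',p=p,M=M); print(p,M.round(3))
y=M[:,1]; z=ez
w=[p+.015*z, p+.015*z-.085*y, p+.10*z-.09*y, np.array([.47,-.20,.57])]
for q in w: print(q.round(3),*move_to(q,M))
for t in [(-.25,.02,.16),(-.25,.02,.05),(-.107,.02,.037),(-.107,.094,.037),(-.06,-.087,.04)]: 
    q=tcp_for(t); print(t,q.round(3),*move_to(q,MW))
T=np.load('top0.npz')['W']
for u,v in [(301,192),(305,240),(326,190),(362,190),(362,222),(309,137)]: print((u,v),T[v,u].round(3))
E
```

```text
[ 0.49291834 -0.29569739  0.45480037] [[-0.216  0.976 -0.   ]
 [ 0.976  0.216  0.   ]
 [ 0.    -0.    -1.   ]]
[ 0.493 -0.296  0.47 ] [  0.  -0. -15.] [0. 0. 0.]
[ 0.41  -0.314  0.47 ] [  0. -85. -15.] [0. 0. 0.]
[ 0.405 -0.315  0.555] [   0.  -90. -100.] [0. 0. 0.]
[ 0.47 -0.2   0.57] [  98.4   -1.7 -115.2] [0. 0. 0.]
(-0.25, 0.02, 0.16) [ 0.502 -0.179  0.488] [111.6  34.3 -33.3] [-0.0983  0.7812  0.2373]
(-0.25, 0.02, 0.05) [ 0.502 -0.179  0.378] [111.6  34.3  76.7] [-0.0983  0.7812  0.2373]
(-0.107, 0.02, 0.037) [ 0.507 -0.036  0.365] [250.2  69.7  89.7] [-0.0983  0.7812  0.2373]
(-0.107, 0.094, 0.037) [ 0.433 -0.034  0.365] [268.5  -2.   89.7] [-0.0983  0.7812  0.2373]
(-0.06, -0.087, 0.04) [0.615 0.007 0.368] [269.2 185.   86.7] [-0.0983  0.7812  0.2373]
(301, 192) [0.572 0.024 0.017]
(305, 240) [0.417 0.009 0.01 ]
(326, 190) [ 0.58  -0.057  0.01 ]
(362, 190) [ 0.576 -0.17   0.053]
(362, 222) [ 0.476 -0.171  0.04 ]
(309, 137) [ 0.744 -0.001  0.052]
```

Request:
servo_tool(
  increments=[
    {"slide": [0, 0, -8], "dr": [0, 0, 0], "jaw": 1},
    {"slide": [0, 0, -16], "dr": [0, 0, 0], "jaw": 1},
    {"slide": [0, -20, -16], "dr": [0, 0, 0], "jaw": 1},
    {"slide": [0, -45, -16], "dr": [0, 0, 0], "jaw": 1},
    {"slide": [0, -70, -16], "dr": [0, 0, 0], "jaw": 1},
    {"slide": [0, -95, -18], "dr": [0, 0, 0], "jaw": 1},
    {"slide": [0, -95, -60], "dr": [0, 0, 0], "jaw": 1},
    {"slide": [0, -95, -100], "dr": [0, 0, 0], "jaw": 1},
    {"slide": [30, -65, -115], "dr": [0, 0, 0], "jaw": 1},
    {"slide": [65, -30, -115], "dr": [0, 0, 0], "jaw": 1},
    {"slide": [98, -2, -115], "dr": [0, 0, 0], "jaw": 1},
    {"slide": [98, -2, -115], "dr": [-0.014, 0.11, 0.034], "jaw": 1},
    {"slide": [98, -2, -115], "dr": [-0.028, 0.22, 0.068], "jaw": 1},
    {"slide": [98, 4, -105], "dr": [-0.042, 0.33, 0.101], "jaw": 1},
    {"slide": [100, 10, -95], "dr": [-0.056, 0.446, 0.135], "jaw": 1},
    {"slide": [102, 15, -85], "dr": [-0.07, 0.558, 0.17], "jaw": 1},
    {"slide": [105, 20, -70], "dr": [-0.084, 0.67, 0.203], "jaw": 1},
    {"slide": [108, 27, -55], "dr": [-0.0983, 0.7812, 0.2373], "jaw": 1},
    {"slide": [112, 34, -33], "dr": [-0.0983, 0.7812, 0.2373], "jaw": 1},
    {"slide": [112, 34, -33], "dr": [-0.0983, 0.7812, 0.2373], "jaw": 1},
  ],
)

```text
t: 6.6
tool_pos: [0.502, -0.179, 0.4848]
orientation: [-1.791, -1.731, -0.739]
force: [-0.0, 0.5, -3.0]
opening: 0.0264
gripper_force: 52.7
```

```bash
python3 - <<'E'
from h import *
p,M,s=tool(); print(R.from_matrix(M.T@MW).as_rotvec().round(4),s['q'].round(3),toe_now().round(4))
im,d,c=cam('wrist'); save('w1.png',im); np.savez('w1.npz',im=im,W=world(c,d))
im,d,c=cam('scene'); save('s1.png',im);np.savez('s1.npz',im=im,W=world(c,d))
E
```

```text
[-0.0031 -0.0017 -0.0032] [-0.65   0.092  1.486  0.682  1.99  -0.468] [-0.2492  0.0218  0.1572]
```

View pics/w1.png

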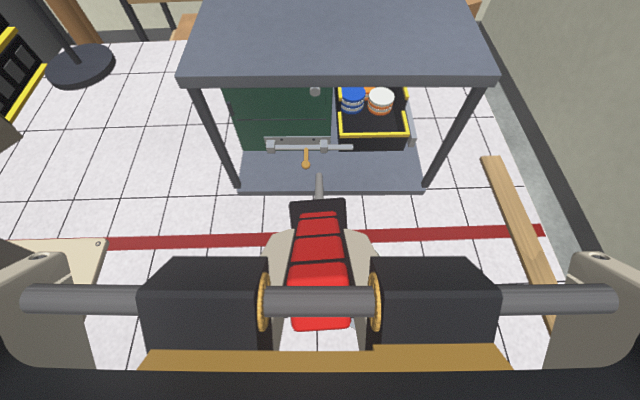

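View pics/s1.png

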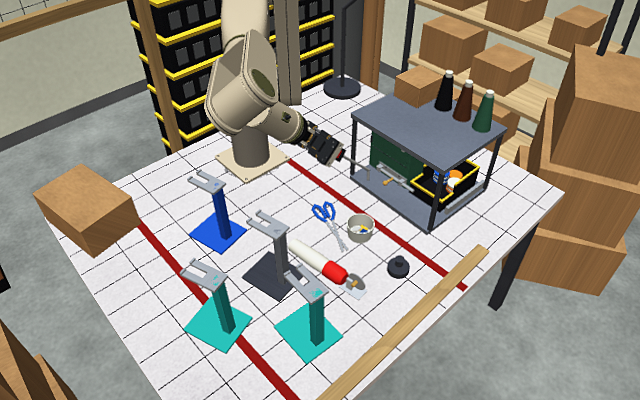

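The wrist view shows the collar at (318,212), the rod's bend at (319,176), the brass ball at (306,163), the pin tip at (352,147) and the bin's front rim at row ~135, columns 340-408. The scene view confirms the hook is held tilted in front of the rack.

```bash
python3 - <<'E'
from h import *
D=np.load('w1.npz'); W=D['W']; r=torack(W); hs=cv2.cvtColor(D['im'],cv2.COLOR_RGB2HSV)
p,M,_=tool(); tl=(W-p)@M
rod=(tl[...,2]>.24)&(tl[...,2]<.45)&(abs(tl[...,0])<.03)&(abs(tl[...,1])<.03)
print('rod',rod.sum())
for lo in np.arange(.24,.44,.03):
    m=rod&(tl[...,2]>lo)&(tl[...,2]<lo+.03)
    if m.sum(): print(lo.round(2),m.sum(),tl[m].mean(0).round(4))
print('max z',tl[rod][:,2].max())
b=(abs(hs[...,0]-17)<6)&(hs[...,1]>110)&(abs(r[...,0]+.12)<.05)&(abs(r[...,1]-.045)<.04)&(r[...,2]<.08)&(r[...,2]>.03)
print('brass',b.sum(),r[b].mean(0),r[b].min(0),r[b].max(0)); q=r[b]; print(q[q[:,0].argsort()][::6].round(3).tolist())
y=(abs(hs[...,0]-28)<5)&(hs[...,1]>150)&(abs(r[...,1]+.09)<.1)&(r[...,2]<.09)&(r[...,2]>.06)
uv=np.argwhere(y); q=r[y]; 
f=(q[:,0]<-.045); print('front rim'); 
for k in np.arange(-.165,0,.015):
    m=f&(abs(q[:,1]-k)<.0075)
    if m.any(): print(k.round(3),m.sum(),q[m].mean(0).round(4),q[m][:,0].min().round(4))
l=r[...,:]; sh=(abs(W[...,2]-.29)<.004)&(r[...,0]<0)&(r[...,0]>-.2); print('shelf front x',np.percentile(r[sh][:,0],[.5,2]), r[sh][:,1].min(),r[sh][:,1].max(), np.median(W[sh][:,2]))
E
```

```text
rod 203
0.27 41 [ 0.0005 -0.0014  0.2923]
0.3 56 [ 0.0006 -0.0013  0.3142]
0.33 47 [ 0.0006 -0.0013  0.3445]
0.36 38 [ 0.0004 -0.0015  0.3749]
0.39 20 [ 4.000e-04 -1.600e-03  4.014e-01]
0.42 1 [-0.0295  0.0047  0.4404]
max z 0.4404339485379139
brass 101 [-0.11669922  0.04877306  0.0539467 ] [-0.13507322  0.04152872  0.04818802] [-0.0864631   0.05536636  0.05862914]
[[-0.135, 0.047, 0.054], [-0.133, 0.051, 0.055], [-0.132, 0.046, 0.05], [-0.131, 0.042, 0.051], [-0.13, 0.053, 0.054], [-0.129, 0.043, 0.055], [-0.128, 0.047, 0.057], [-0.125, 0.042, 0.054], [-0.123, 0.053, 0.057], [-0.118, 0.052, 0.054], [-0.114, 0.052, 0.054], [-0.109, 0.052, 0.052], [-0.106, 0.05, 0.054], [-0.102, 0.046, 0.053], [-0.098, 0.048, 0.054], [-0.095, 0.048, 0.053], [-0.09, 0.05, 0.053]]
front rim
-0.165 4 [-0.0545 -0.158   0.0724] -0.06
-0.15 25 [-0.0597 -0.1525  0.0726] -0.067
-0.135 15 [-0.0639 -0.1354  0.0722] -0.0659
-0.12 11 [-0.0643 -0.1211  0.0721] -0.0654
-0.105 7 [-0.0648 -0.1046  0.0719] -0.0659
-0.09 11 [-0.0657 -0.0894  0.0718] -0.0683
-0.075 16 [-0.0664 -0.0753  0.0722] -0.0686
-0.06 14 [-0.0664 -0.0602  0.0722] -0.0685
-0.045 16 [-0.0663 -0.0452  0.0722] -0.0689
-0.03 19 [-0.0624 -0.0282  0.0722] -0.0689
-0.015 15 [-0.0575 -0.0207  0.0723] -0.0677
shelf front x [-0.16819131 -0.16713719] -0.2015294215319676 0.1990498780189029 0.288995157904698
```

```bash
sed -i 's/^TOE=.*/TOE=np.array([-.031,-.0015,.437])/' h.py; python3 - <<'E'
from h import *
print(toe_now().round(4))
for t in [(-.25,.018,.07),(-.19,.018,.04),(-.107,.018,.04),(-.107,.06,.04),(-.107,.096,.04)]: 
    q=tcp_for(t); print(t,q.round(3),*move_to(q,MW))
E
```

```text
[-0.2529  0.0221  0.1574]
(-0.25, 0.018, 0.07) [ 0.506 -0.177  0.401] [-60.    3.9  63.9] [-0.0005  0.0008  0.0005]
(-0.19, 0.018, 0.04) [ 0.508 -0.117  0.371] [-38.8   4.  127.5] [-0.0005  0.0008  0.0005]
(-0.107, 0.018, 0.04) [ 0.51  -0.034  0.371] [ 20.    4.  186.1] [-0.0005  0.0008  0.0005]
(-0.107, 0.06, 0.04) [ 0.469 -0.032  0.371] [ 20.  -38.  186.1] [-0.0005  0.0008  0.0005]
(-0.107, 0.096, 0.04) [ 0.433 -0.031  0.371] [ 20.  -74.  186.2] [-0.0005  0.0008  0.0005]
```

Enter to beside the stem, then push slowly.

Request:
servo_tool(
  increments=[
    {"slide": [-30, 2, 32], "dr": [0, 0, 0], "jaw": 1},
    {"slide": [-60, 4, 64], "dr": [0, 0, 0], "jaw": 1},
    {"slide": [-39, 4, 100], "dr": [0, 0, 0], "jaw": 1},
    {"slide": [-39, 4, 127], "dr": [0, 0, 0], "jaw": 1},
    {"slide": [-24, 4, 142], "dr": [0, 0, 0], "jaw": 1},
    {"slide": [-9, 4, 157], "dr": [0, 0, 0], "jaw": 1},
    {"slide": [6, 4, 172], "dr": [0, 0, 0], "jaw": 1},
    {"slide": [20, 4, 186], "dr": [0, 0, 0], "jaw": 1},
    {"slide": [20, 4, 186], "dr": [0, 0, 0], "jaw": 1},
    {"slide": [20, 4, 186], "dr": [0, 0, 0], "jaw": 1},
  ],
)

```text
t: 7.7
tool_pos: [0.5109, -0.0337, 0.3722]
orientation: [-1.792, -1.739, -0.743]
force: [0.4, -0.2, -2.5]
opening: 0.0264
gripper_force: 52.7
```

```bash
python3 - <<'E'
from h import *
print(toe_now().round(4), read_state()['force'])
im,d,c=cam('wrist'); save('w2.png',cv2.resize(im[80:260,200:440],None,fx=3,fy=3))
q=tcp_for((-.107,.096,.04)); print(*move_to(q,MW))
E
```

```text
[-0.1076  0.0169  0.0408] [ 0.39840244 -0.16581686 -2.46488071]
[ -0.2 -78.5   0.9] [0.0014 0.0014 0.002 ]
```

View pics/w2.png

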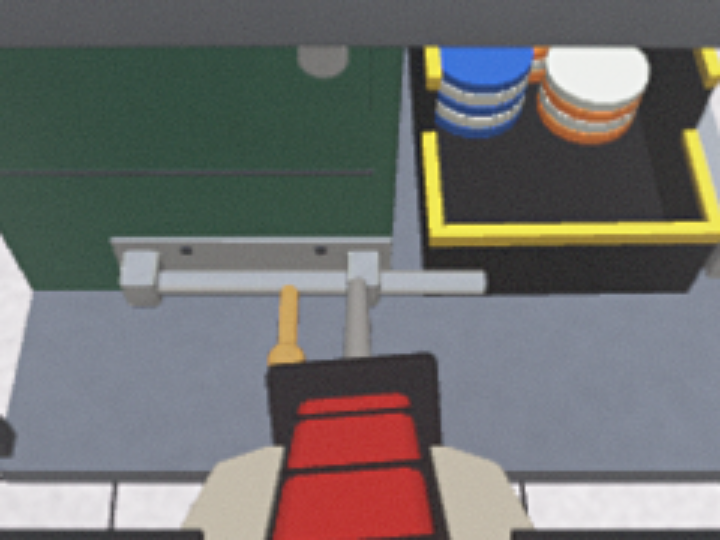

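The crop shows the rod end at (357,285), on the bin side of the brass stem at (288,320) and in front of the right staple, so it is clear to push.

Request:
servo_tool(
  increments=[
    {"slide": [0, -8, 0], "dr": [0, 0, 0], "jaw": 1},
    {"slide": [0, -16, 0], "dr": [0, 0, 0], "jaw": 1},
    {"slide": [0, -22, 0], "dr": [0, 0, 0], "jaw": 1},
    {"slide": [0, -28, 0], "dr": [0, 0, 0], "jaw": 1},
    {"slide": [0, -34, 0], "dr": [0, 0, 0], "jaw": 1},
    {"slide": [0, -40, 0], "dr": [0, 0, 0], "jaw": 1},
    {"slide": [0, -46, 0], "dr": [0, 0, 0], "jaw": 1},
    {"slide": [0, -52, 0], "dr": [0, 0, 0], "jaw": 1},
    {"slide": [0, -58, 0], "dr": [0, 0, 0], "jaw": 1},
    {"slide": [0, -64, 0], "dr": [0, 0, 0], "jaw": 1},
    {"slide": [0, -68, 0], "dr": [0, 0, 0], "jaw": 1},
    {"slide": [0, -72, 0], "dr": [0, 0, 0], "jaw": 1},
    {"slide": [0, -75, 0], "dr": [0, 0, 0], "jaw": 1},
    {"slide": [0, -75, 0], "dr": [0, 0, 0], "jaw": 1},
    {"slide": [0, -75, 0], "dr": [0, 0, 0], "jaw": 1},
  ],
)

```text
t: 9.25
tool_pos: [0.4356, -0.0311, 0.3704]
orientation: [-1.792, -1.735, -0.742]
force: [1.2, -0.7, -2.0]
opening: 0.0265
gripper_force: 52.8
```

```bash
python3 - <<'E'
from h import *
print(toe_now().round(4), read_state()['force'])
im,d,c=cam('wrist'); save('w3.png',cv2.resize(im[80:260,200:440],None,fx=3,fy=3))
W=world(c,d); r=torack(W); hs=cv2.cvtColor(im,cv2.COLOR_RGB2HSV)
b=(abs(hs[...,0]-17)<6)&(hs[...,1]>110)&(abs(r[...,0]+.12)<.05)&(abs(r[...,1]-.08)<.07)&(r[...,2]<.08)&(r[...,2]>.03)
print('brass',b.sum(),r[b].mean(0),r[b].min(0),r[b].max(0))
p,M,_=tool(); tl=(W-p)@M
for lo in [.3,.36]:
    m=(tl[...,2]>lo)&(tl[...,2]<lo+.05)&(abs(tl[...,0])<.03)&(abs(tl[...,1])<.03); print(tl[m].mean(0))
E
```

```text
[-0.1069  0.093   0.0395] [ 1.15161121 -0.71221629 -1.98064372]
brass 94 [-0.10849368  0.10057438  0.05405519] [-0.12847109  0.09719437  0.04991865] [-0.08654245  0.10660587  0.05927654]
[ 0.00232311 -0.00047935  0.32384662]
[ 2.10499972e-03 -3.59990934e-04  3.82673870e-01]
```

View pics/w3.png

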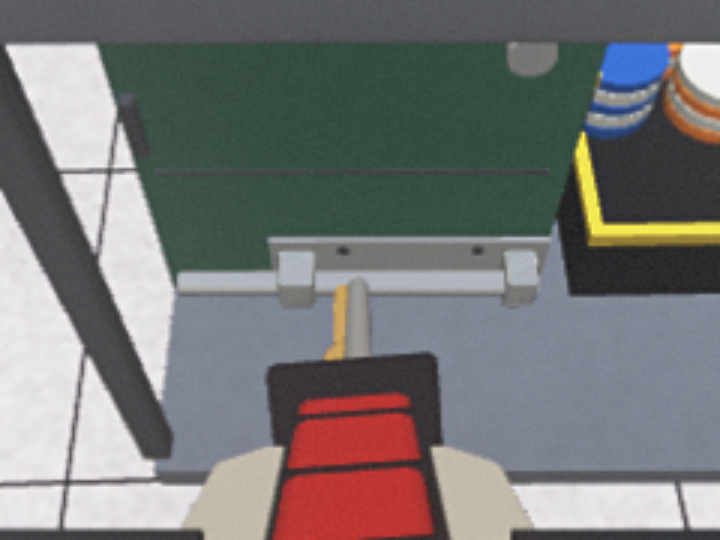

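The crop shows the pin withdrawn to the right staple (520,285) and the stem against the toe at (345,310), which is about 51 mm of travel. I'll push a few mm more to the stop.

Request:
servo_tool(
  increments=[
    {"slide": [0, -2, 0], "dr": [0, 0, 0], "jaw": 1},
    {"slide": [0, -4, 0], "dr": [0, 0, 0], "jaw": 1},
    {"slide": [0, -5, 0], "dr": [0, 0, 0], "jaw": 1},
    {"slide": [0, -5, 0], "dr": [0, 0, 0], "jaw": 1},
  ],
)

```text
t: 9.7
tool_pos: [0.4314, -0.0312, 0.3706]
orientation: [-1.795, -1.736, -0.746]
force: [7.7, 0.9, -6.1]
opening: 0.0268
gripper_force: 53.4
```

```bash
python3 - <<'E'
from h import *
print(toe_now().round(4), read_state()['force'])
for t in [(-.107,.08,.04),(-.15,.07,.06),(-.15,.04,.115),(-.12,-.088,.125),(-.035,-.088,.115),(-.04,-.088,.045),(-.064,-.088,.042),(-.154,-.088,.042)]: 
    q=tcp_for(t); print(t,q.round(3),*move_to(q,MW))
E
```

```text
[-0.1074  0.0953  0.0395] [ 7.72230676  0.90963481 -6.12810815]
(-0.107, 0.08, 0.04) [ 0.449 -0.032  0.371] [ 0.3 17.1 -0. ] [0.0041 0.0008 0.0006]
(-0.15, 0.07, 0.06) [ 0.457 -0.075  0.391] [-16.   27.3 -44.5] [0.0041 0.0008 0.0006]
(-0.15, 0.04, 0.115) [ 0.487 -0.076  0.446] [ 22.9  57.5 -83.3] [0.0041 0.0008 0.0006]
(-0.12, -0.088, 0.125) [ 0.616 -0.05   0.456] [ 51.1 185.4 -68.7] [0.0041 0.0008 0.0006]
(-0.035, -0.088, 0.115) [0.619 0.035 0.446] [104.2 185.2  -1.6] [0.0041 0.0008 0.0006]
(-0.04, -0.088, 0.045) [0.619 0.03  0.376] [ 51.2 185.   44.5] [0.0041 0.0008 0.0006]
(-0.064, -0.088, 0.042) [0.618 0.006 0.373] [ 32.1 185.   29.6] [0.0041 0.0008 0.0006]
(-0.154, -0.088, 0.042) [ 0.615 -0.084  0.373] [-31.6 185.2 -34. ] [0.0041 0.0008 0.0006]
```

```bash
cat >> h.py <<'E'
def MT(deg):
    t=np.radians(deg); z=np.sin(t)*ex-np.cos(t)*ez; return np.column_stack([np.cross(-ey,z),-ey,z])
E
python3 - <<'E'
from h import *
for t,a in [((-.107,.08,.04),45),((-.19,.07,.06),45),((-.22,.0,.085),57),((-.22,-.088,.09),57),((-.042,-.088,.09),57),((-.042,-.088,.042),57),((-.05,-.088,.042),45)]: 
    M=MT(a); q=tcp_for(t,M); print(t,a,q.round(3),*move_to(q,M))
E
```

```text
(-0.107, 0.08, 0.04) 45 [ 0.449 -0.032  0.371] [ 0.3 17.1 -0. ] [0.0041 0.0008 0.0006]
(-0.19, 0.07, 0.06) 45 [ 0.456 -0.115  0.391] [-44.3  27.4 -72.8] [0.0041 0.0008 0.0006]
(-0.22, 0.0, 0.085) 57 [ 0.523 -0.21   0.349] [-139.4   97.5 -108.2] [0.004  0.2102 0.001 ]
(-0.22, -0.088, 0.09) 57 [ 0.611 -0.213  0.354] [-135.9  185.5 -111.4] [0.004  0.2102 0.001 ]
(-0.042, -0.088, 0.09) 57 [ 0.617 -0.035  0.354] [-10.  185.1  14.4] [0.004  0.2102 0.001 ]
(-0.042, -0.088, 0.042) 57 [ 0.617 -0.035  0.306] [-43.9 184.9  48.3] [0.004  0.2102 0.001 ]
(-0.05, -0.088, 0.042) 45 [0.618 0.02  0.373] [ 42.  185.   39.5] [0.0041 0.0008 0.0006]
```

Request:
servo_tool(
  increments=[
    {"slide": [0, 8, 0], "dr": [0, 0, 0], "jaw": 1},
    {"slide": [0, 17, 0], "dr": [0, 0, 0], "jaw": 1},
    {"slide": [-15, 20, -24], "dr": [0, 0, 0], "jaw": 1},
    {"slide": [-30, 24, -48], "dr": [0, 0, 0], "jaw": 1},
    {"slide": [-44, 27, -73], "dr": [0, 0, 0], "jaw": 1},
    {"slide": [-76, 50, -85], "dr": [0, 0.07, 0], "jaw": 1},
    {"slide": [-108, 74, -97], "dr": [0, 0.14, 0], "jaw": 1},
    {"slide": [-139, 98, -108], "dr": [0.004, 0.21, 0], "jaw": 1},
    {"slide": [-138, 128, -109], "dr": [0.004, 0.21, 0], "jaw": 1},
    {"slide": [-137, 158, -110], "dr": [0.004, 0.21, 0], "jaw": 1},
    {"slide": [-136, 185, -111], "dr": [0.004, 0.21, 0], "jaw": 1},
    {"slide": [-136, 185, -111], "dr": [0.004, 0.21, 0], "jaw": 1},
    {"slide": [-136, 185, -111], "dr": [0.004, 0.21, 0], "jaw": 1},
  ],
)

```text
t: 11.0
tool_pos: [0.6102, -0.2111, 0.3513]
orientation: [-1.645, -1.597, -0.89]
force: [-0.8, -0.8, -2.0]
opening: 0.0265
gripper_force: 52.7
```

```bash
python3 - <<'E'
from h import *
print(toe_now().round(4), read_state()['force'], read_state()['q'].round(3))
im,d,c=cam('wrist'); save('w4.png',im)
W=world(c,d); r=torack(W); hs=cv2.cvtColor(im,cv2.COLOR_RGB2HSV); p,M,_=tool(); tl=(W-p)@M
for lo in [.3,.36,.405]:
    m=(tl[...,2]>lo)&(tl[...,2]<lo+.05)&(abs(tl[...,0])<.03)&(abs(tl[...,1])<.03); print(m.sum(),tl[m].mean(0))
y=(abs(hs[...,0]-28)<5)&(hs[...,1]>150)&(abs(r[...,1]+.09)<.1)&(r[...,2]<.09)&(r[...,2]>.06)&(r[...,0]<-.04)
q=r[y]
for k in np.arange(-.165,0,.03):
    m=(abs(q[:,1]-k)<.015)
    if m.any(): print(k.round(3),m.sum(),q[m].mean(0).round(4))
sh=(abs(W[...,2]-.29)<.006)&(r[...,0]<0)&(r[...,0]>-.2); print('shelf',sh.sum(),np.percentile(r[sh][:,0],[.5,2]) if sh.any() else 0)
b=(abs(hs[...,0]-17)<6)&(hs[...,1]>110)&(abs(r[...,0]+.12)<.05)&(abs(r[...,1]-.08)<.07)&(r[...,2]<.08)&(r[...,2]>.03)
print('brass',b.sum(),r[b].mean(0),r[b].min(0),r[b].max(0))
for t,a in [((-.042,-.088,.09),57),((-.042,-.088,.042),57),((-.05,-.088,.042),45)]: 
    M=MT(a); q=tcp_for(t,M); print(t,a,q.round(3),*move_to(q,M))
E
```

```text
[-0.2182 -0.0844  0.0879] [-0.7778724  -0.80097854 -2.00203505] [-0.622  0.52   1.275  0.83   1.918 -0.536]
87 [ 0.00178404 -0.00033399  0.32321945]
54 [ 0.00161108 -0.00039431  0.38260898]
8 [-0.00307846  0.00097803  0.41212744]
-0.165 23 [-0.0549 -0.1556  0.0721]
-0.135 34 [-0.0649 -0.1348  0.0721]
-0.105 30 [-0.0648 -0.1054  0.0719]
-0.075 16 [-0.0666 -0.0751  0.0722]
-0.045 17 [-0.0663 -0.0449  0.0721]
-0.015 21 [-0.0554 -0.0224  0.0721]
shelf 11517 [-0.16874788 -0.16819021]
brass 117 [-0.11887004  0.0966251   0.05364587] [-0.13448049  0.08968412  0.04774521] [-0.0886022   0.10553452  0.05827387]
(-0.042, -0.088, 0.09) 57 [ 0.617 -0.035  0.354] [ 98.1   1.9 147.1] [-0.0061 -0.0014 -0.0013]
(-0.042, -0.088, 0.042) 57 [ 0.617 -0.035  0.306] [ 57.8   2.1 173.2] [-0.0061 -0.0014 -0.0013]
(-0.05, -0.088, 0.042) 45 [0.618 0.02  0.373] [143.6   2.  182.6] [-0.0062 -0.2108 -0.0007]
```

```bash
python3 - <<'E'
from h import *
def go(im,W):
    r=torack(W); hs=cv2.cvtColor(im,cv2.COLOR_RGB2HSV)
    b=(abs(hs[...,0]-17)<7)&(hs[...,1]>100)&(abs(r[...,0]+.12)<.05)&(abs(r[...,1]-.08)<.07)&(r[...,2]<.08)&(r[...,2]>.03)
    for lo,hi in [(-.15,-.118),(-.114,-.09)]:
        m=b&(r[...,0]>lo)&(r[...,0]<hi); q=r[m][:,1]; print(m.sum(),np.median(q).round(4),((q.min()+q.max())/2).round(4))
    # bright pin, z about .05, x about -.085
    p=(hs[...,1]<40)&(hs[...,2]>140)&(r[...,0]>-.11)&(r[...,0]<-.07)&(r[...,2]>.035)&(r[...,2]<.075)&(abs(r[...,1]-.05)<.14)
    q=r[p][:,1]; print('steel',p.sum(),np.percentile(q,[0,1,99,100]).round(4))
D=np.load('w1.npz'); go(D['im'],D['W'])
D=np.load('scene0.npz'); go(D['im'],D['W'])
for n in ['wrist','scene']:
    im,d,c=cam(n); go(im,world(c,d)); np.savez(n+'5.npz',im=im,W=world(c,d))
E
```

```text
56 0.0492 0.0484
35 0.0483 0.0491
steel 433 [-0.045  -0.043   0.1289  0.1302]
15 0.0432 0.0454
9 0.0443 0.0424
steel 124 [-0.0474 -0.0469  0.1227  0.1256]
68 0.0959 0.0966
41 0.0968 0.0973
steel 534 [0.005  0.0065 0.1776 0.1796]
15 0.0948 0.0946
8 0.0944 0.095
steel 124 [0.0034 0.0043 0.171  0.1734]
```

Request:
servo_tool(
  increments=[
    {"slide": [20, 1, 30], "dr": [0, 0, 0], "jaw": 1},
    {"slide": [40, 2, 59], "dr": [0, 0, 0], "jaw": 1},
    {"slide": [60, 2, 88], "dr": [0, 0, 0], "jaw": 1},
    {"slide": [79, 2, 118], "dr": [0, 0, 0], "jaw": 1},
    {"slide": [98, 2, 147], "dr": [0, 0, 0], "jaw": 1},
    {"slide": [98, 2, 147], "dr": [0, 0, 0], "jaw": 1},
    {"slide": [78, 2, 160], "dr": [0, 0, 0], "jaw": 1},
    {"slide": [58, 2, 173], "dr": [0, 0, 0], "jaw": 1},
    {"slide": [58, 2, 173], "dr": [0, 0, 0], "jaw": 1},
    {"slide": [86, 2, 177], "dr": [-0.002, -0.07, 0], "jaw": 1},
    {"slide": [115, 2, 180], "dr": [-0.004, -0.14, 0], "jaw": 1},
    {"slide": [143, 2, 182], "dr": [-0.006, -0.21, 0], "jaw": 1},
    {"slide": [143, 2, 182], "dr": [-0.006, -0.21, 0], "jaw": 1},
    {"slide": [143, 2, 182], "dr": [-0.006, -0.21, 0], "jaw": 1},
  ],
)

```text
t: 12.55
tool_pos: [0.6186, 0.0186, 0.3749]
orientation: [-1.792, -1.737, -0.747]
force: [-0.2, -1.3, -3.2]
opening: 0.0266
gripper_force: 52.7
```

```bash
cat > binchk.py <<'E'
from h import *
import sys
print(toe_now().round(4), read_state()['force'])
for n in ['wrist','scene']:
    im,d,c=cam(n); W=world(c,d); r=torack(W); hs=cv2.cvtColor(im,cv2.COLOR_RGB2HSV)
    y=(abs(hs[...,0]-28)<5)&(hs[...,1]>150)&(abs(r[...,1]+.09)<.1)&(r[...,2]<.08)&(r[...,2]>.066)&(r[...,0]<-.03)
    q=r[y]; print(n)
    for k in np.arange(-.165,0,.03):
        m=(abs(q[:,1]-k)<.015)
        if m.any(): print(k.round(3),m.sum(),q[m].mean(0).round(4),q[m][:,0].min().round(4))
    if n=='wrist': save(sys.argv[1],cv2.resize(im,None,fx=1.2,fy=1.2))
for t in [(-.10,-.088,.042),(-.16,-.088,.042)]: print(t,*move_to(tcp_for(t),MW))
E
python3 binchk.py w6.png
```

```text
[-0.0511 -0.0897  0.0442] [-0.24599758 -1.26000933 -3.246763  ]
wrist
-0.165 101 [-0.0507 -0.1558  0.0719] -0.0676
-0.135 88 [-0.065  -0.1348  0.0719] -0.0681
-0.105 67 [-0.0652 -0.1087  0.0721] -0.068
-0.075 61 [-0.0661 -0.0717  0.072 ] -0.0694
-0.045 85 [-0.0666 -0.0447  0.072 ] -0.0697
-0.015 105 [-0.0535 -0.0225  0.072 ] -0.0698
scene
-0.165 7 [-0.0533 -0.1584  0.0744] -0.0667
-0.135 1 [-0.0689 -0.1227  0.0746] -0.0689
-0.105 2 [-0.0667 -0.1013  0.0723] -0.0673
-0.075 2 [-0.0715 -0.0821  0.0759] -0.0719
-0.045 3 [-0.0668 -0.0445  0.0708] -0.0695
(-0.1, -0.088, 0.042) [-33.4   0.1 -34.5] [ 0.0009 -0.0014 -0.0024]
(-0.16, -0.088, 0.042) [-75.7   0.2 -76.9] [ 0.0009 -0.0014 -0.0024]
```

View pics/w6.png

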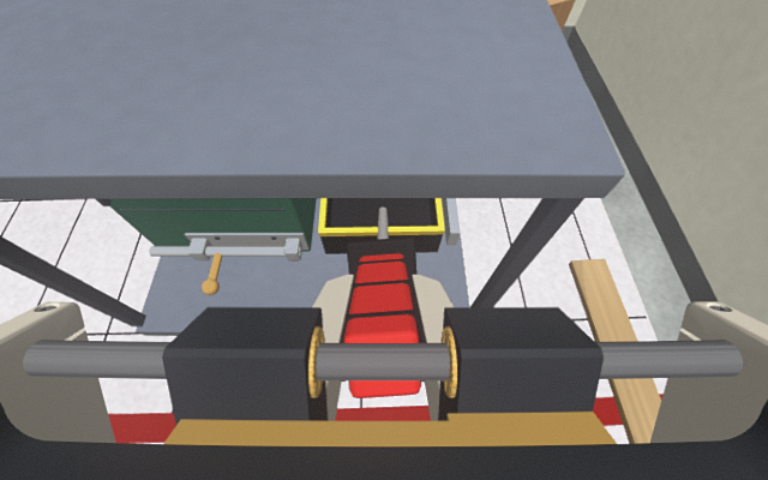

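The picture shows the rod crossing the yellow front rim at (383,232), with the bend inside the bin. I'll now pull slowly.

Request:
servo_tool(
  increments=[
    {"slide": [-5, 0, -5], "dr": [0, 0, 0], "jaw": 1},
    {"slide": [-10, 0, -10], "dr": [0, 0, 0], "jaw": 1},
    {"slide": [-16, 0, -16], "dr": [0, 0, 0], "jaw": 1},
    {"slide": [-22, 0, -22], "dr": [0, 0, 0], "jaw": 1},
    {"slide": [-28, 0, -28], "dr": [0, 0, 0], "jaw": 1},
    {"slide": [-34, 0, -35], "dr": [0, 0, 0], "jaw": 1},
    {"slide": [-40, 0, -41], "dr": [0, 0, 0], "jaw": 1},
    {"slide": [-46, 0, -47], "dr": [0, 0, 0], "jaw": 1},
    {"slide": [-52, 0, -53], "dr": [0, 0, 0], "jaw": 1},
    {"slide": [-58, 0, -59], "dr": [0, 0, 0], "jaw": 1},
    {"slide": [-63, 0, -64], "dr": [0, 0, 0], "jaw": 1},
    {"slide": [-68, 0, -69], "dr": [0, 0, 0], "jaw": 1},
    {"slide": [-72, 0, -73], "dr": [0, 0, 0], "jaw": 1},
    {"slide": [-74, 0, -75], "dr": [0, 0, 0], "jaw": 1},
    {"slide": [-75, 0, -76], "dr": [0, 0, 0], "jaw": 1},
    {"slide": [-75, 0, -76], "dr": [0, 0, 0], "jaw": 1},
    {"slide": [-75, 0, -76], "dr": [0, 0, 0], "jaw": 1},
  ],
)

```text
t: 14.35
tool_pos: [0.6151, -0.0879, 0.3745]
orientation: [-1.794, -1.735, -0.744]
force: [0.5, 0.0, -2.2]
opening: 0.0264
gripper_force: 52.7
```

```bash
python3 binchk.py w7.png
```

```text
[-0.1579 -0.0893  0.0435] [ 0.51698013  0.03960794 -2.17185493]
wrist
-0.165 162 [-0.1355 -0.157   0.072 ] -0.1642
-0.135 87 [-0.1612 -0.1351  0.0719] -0.1642
-0.105 53 [-0.162  -0.1079  0.0719] -0.1645
-0.075 54 [-0.1621 -0.0724  0.072 ] -0.1647
-0.045 67 [-0.1621 -0.0452  0.072 ] -0.1648
-0.015 142 [-0.1366 -0.0232  0.072 ] -0.1653
scene
-0.165 8 [-0.1445 -0.1583  0.0715] -0.1656
-0.135 1 [-0.1616 -0.1227  0.0722] -0.1616
-0.105 4 [-0.1643 -0.107   0.074 ] -0.1673
-0.045 2 [-0.1624 -0.0536  0.0712] -0.1638
-0.015 4 [-0.1311 -0.0246  0.074 ] -0.1464
(-0.1, -0.088, 0.042) [39.8 -0.4 41.9] [0.0022 0.0003 0.0001]
(-0.16, -0.088, 0.042) [-2.7 -0.3 -0.5] [0.0022 0.0003 0.0001]
```

Request:
servo_tool(
  increments=[
    {"slide": [-2, 0, -2], "dr": [0, 0, 0], "jaw": 1},
    {"slide": [-3, 0, -3], "dr": [0, 0, 0], "jaw": 1},
    {"slide": [-3, 0, -3], "dr": [0, 0, 0], "jaw": 1},
    {"slide": [-3, 0, -3], "dr": [0, 0, 0], "jaw": 1},
    {"slide": [2, 0, 2], "dr": [0, 0, 0], "jaw": 1},
    {"slide": [6, 0, 6], "dr": [0, 0, 0], "jaw": 1},
    {"slide": [18, 0, -6], "dr": [0, 0, 0], "jaw": 1},
    {"slide": [42, 0, -30], "dr": [0, 0, 0], "jaw": 1},
    {"slide": [42, 0, -30], "dr": [0, 0, 0], "jaw": 1},
    {"slide": [15, 0, -57], "dr": [0, 0, 0], "jaw": 1},
    {"slide": [-15, 0, -87], "dr": [0, 0, 0], "jaw": 1},
    {"slide": [-45, 0, -117], "dr": [0, 0, 0], "jaw": 1},
    {"slide": [-45, 0, -117], "dr": [0, 0, 0], "jaw": 1},
  ],
)

```text
t: 15.75
tool_pos: [0.6105, -0.2072, 0.4251]
orientation: [-1.8, -1.732, -0.745]
force: [-0.3, 0.6, -3.1]
opening: 0.0266
gripper_force: 52.7
```

```bash
python3 binchk.py w8.png; python3 - <<'E'
from h import *
H=np.load('hung.npz'); p,M=H['p'],H['M']; y=M[:,1]
for q,A in [(np.array([.502,-.185,.488]),MW),(np.array([.47,-.20,.57]),M),(p+.10*ez-.095*y,M),(p+.018*ez-.095*y,M)]: print(q.round(3),*move_to(q,A))
E
```

```text
[-0.2778 -0.0898  0.0937] [-0.31345092  0.63357431 -3.12372847]
wrist
-0.165 90 [-0.1373 -0.1568  0.072 ] -0.1671
-0.135 34 [-0.1651 -0.1347  0.072 ] -0.1679
-0.105 37 [-0.1651 -0.1045  0.0721] -0.168
-0.075 51 [-0.1659 -0.0751  0.072 ] -0.1689
-0.045 38 [-0.1666 -0.046   0.072 ] -0.1689
-0.015 72 [-0.1403 -0.0229  0.072 ] -0.168
scene
-0.165 8 [-0.147  -0.1575  0.0725] -0.1695
-0.135 1 [-0.1656 -0.1353  0.0703] -0.1656
-0.105 3 [-0.1673 -0.0995  0.0726] -0.1696
-0.045 3 [-0.1668 -0.04    0.0713] -0.1673
-0.015 6 [-0.1438 -0.0239  0.0725] -0.163
(-0.1, -0.088, 0.042) [ 85.7  -0.7 159.8] [ 0.0036  0.     -0.0014]
(-0.16, -0.088, 0.042) [ 43.2  -0.5 117.4] [ 0.0036  0.     -0.0014]
[ 0.502 -0.185  0.488] [  54.7 -109.6  -34.1] [ 0.0036  0.     -0.0014]
[ 0.47 -0.2   0.57] [ 101.4 -140.9 -103.5] [ 0.1011 -0.7808 -0.2401]
[ 0.4   -0.316  0.555] [   6.8 -206.5 -176.7] [ 0.1011 -0.7808 -0.2401]
[ 0.4   -0.316  0.473] [ -51.2 -206.7 -118.7] [ 0.1011 -0.7808 -0.2401]
```

View pics/w8.png

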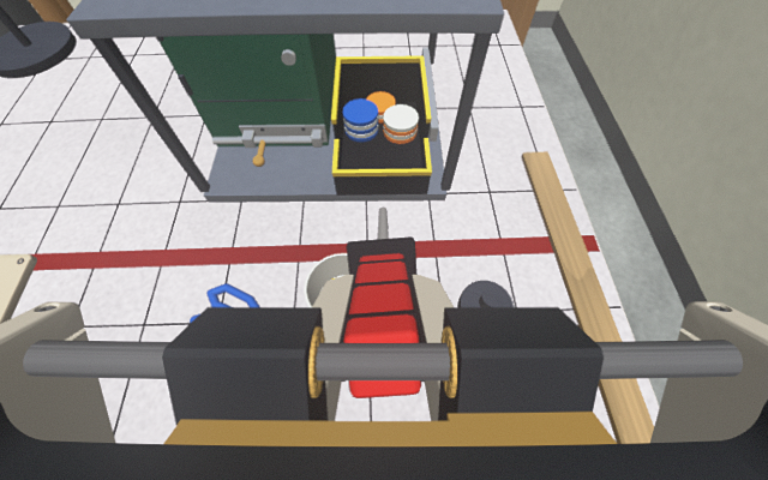

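The view shows the bin front level with the shelf's front edge, rim at (382,172), and the bolt drawn back with its ball at (259,160). I'll start the return and re-measure the bolt on the way.

Request:
servo_tool(
  increments=[
    {"slide": [14, -28, -9], "dr": [0, 0, 0], "jaw": 1},
    {"slide": [28, -56, -18], "dr": [0, 0, 0], "jaw": 1},
    {"slide": [42, -84, -26], "dr": [0, 0, 0], "jaw": 1},
    {"slide": [55, -110, -34], "dr": [0, 0, 0], "jaw": 1},
    {"slide": [55, -110, -34], "dr": [0, 0, 0], "jaw": 1},
  ],
)

```text
t: 16.35
tool_pos: [0.5001, -0.1822, 0.4916]
orientation: [-1.793, -1.74, -0.746]
force: [0.4, -0.1, -0.7]
opening: 0.0267
gripper_force: 52.7
```

```bash
python3 - <<'E'
from h import *
im,d,c=cam('wrist'); W=world(c,d); D=np.load('w1.npz')
for im,W in [(D['im'],D['W']),(im,W)]:
    r=torack(W); hs=cv2.cvtColor(im,cv2.COLOR_RGB2HSV)
    b=(abs(hs[...,0]-17)<7)&(hs[...,1]>100)&(abs(r[...,0]+.12)<.05)&(abs(r[...,1]-.08)<.07)&(r[...,2]<.08)&(r[...,2]>.03)
    for lo,hi in [(-.15,-.118),(-.114,-.09)]:
        m=b&(r[...,0]>lo)&(r[...,0]<hi); q=r[m][:,1]; print(m.sum(),q.mean().round(4),((q.min()+q.max())/2).round(4))
    g=(hs[...,0]>55)&(hs[...,0]<95)&(hs[...,1]>80)&(r[...,0]<-.05)&(r[...,0]>-.09)&(r[...,2]>.1)&(r[...,2]<.2)
    print('cupboard y',np.percentile(r[g][:,1],[1,99]).round(4),np.median(r[g][:,0]))
H=np.load('hung.npz'); p,M=H['p'],H['M']; y=M[:,1]
for q,A in [(np.array([.47,-.20,.57]),M),(p+.10*ez-.095*y,M),(p+.018*ez-.095*y,M)]: print(q.round(3),*move_to(q,A))
E
```

```text
56 0.0487 0.0484
35 0.049 0.0491
cupboard y [0.0015 0.137 ] -0.06883952989858502
51 0.098 0.0978
38 0.0985 0.0987
cupboard y [0.0021 0.1291] -0.06879234658835948
[ 0.47 -0.2   0.57] [ 43.4 -30.1 -69.7] [ 0.1028 -0.7785 -0.2363]
[ 0.4   -0.316  0.555] [ -51.1  -96.1 -142.8] [ 0.1028 -0.7785 -0.2363]
[ 0.4   -0.316  0.473] [-109.   -96.5  -84.7] [ 0.1028 -0.7785 -0.2363]
```

Request:
servo_tool(
  increments=[
    {"slide": [12, -8, -20], "dr": [0.013, -0.097, -0.03], "jaw": 1},
    {"slide": [22, -15, -36], "dr": [0.026, -0.195, -0.059], "jaw": 1},
    {"slide": [32, -22, -52], "dr": [0.039, -0.292, -0.089], "jaw": 1},
    {"slide": [43, -30, -70], "dr": [0.051, -0.39, -0.118], "jaw": 1},
    {"slide": [43, -30, -70], "dr": [0.064, -0.487, -0.148], "jaw": 1},
    {"slide": [43, -30, -70], "dr": [0.077, -0.584, -0.177], "jaw": 1},
    {"slide": [43, -30, -70], "dr": [0.09, -0.682, -0.207], "jaw": 1},
    {"slide": [43, -30, -70], "dr": [0.1028, -0.7785, -0.2363], "jaw": 1},
    {"slide": [20, -46, -88], "dr": [0.1028, -0.7785, -0.2363], "jaw": 1},
    {"slide": [-4, -62, -106], "dr": [0.1028, -0.7785, -0.2363], "jaw": 1},
    {"slide": [-28, -79, -125], "dr": [0.1028, -0.7785, -0.2363], "jaw": 1},
    {"slide": [-51, -96, -143], "dr": [0.1028, -0.7785, -0.2363], "jaw": 1},
    {"slide": [-80, -96, -114], "dr": [0.1028, -0.7785, -0.2363], "jaw": 1},
    {"slide": [-109, -96.5, -84.7], "dr": [0.1028, -0.7785, -0.2363], "jaw": 1},
    {"slide": [-109, -96.5, -84.7], "dr": [0.1028, -0.7785, -0.2363], "jaw": 1},
    {"slide": [-109, -96.5, -84.7], "dr": [0.1028, -0.7785, -0.2363], "jaw": 1},
  ],
)

```text
t: 18.0
tool_pos: [0.4011, -0.3169, 0.4704]
orientation: [-1.962, -2.446, -0.0]
force: [0.4, -0.1, -1.0]
opening: 0.0267
gripper_force: 52.7
```

```bash
python3 - <<'E'
from h import *
p,M,s=tool(); print(p.round(4),s['force'])
im,d,c=cam('scene'); W=world(c,d); tl=(W-p)@M
for lo in [.23,.27,.31,.35,.38]:
    m=(tl[...,2]>lo)&(tl[...,2]<lo+.04)&(abs(tl[...,0])<.025)&(abs(tl[...,1])<.025); 
    if m.sum(): print(lo,m.sum(),np.median(tl[m],0).round(4))
hs=cv2.cvtColor(im,cv2.COLOR_RGB2HSV)
m=(tl[...,2]>.2)&(tl[...,2]<.24)&(abs(tl[...,0])<.04)&(abs(tl[...,1])<.04)&(hs[...,2]<60); print('collar',m.sum(),tl[m].min(0).round(4),tl[m].max(0).round(4))
im,d,c=cam('wrist'); W=world(c,d); tl=(W-p)@M; hs=cv2.cvtColor(im,cv2.COLOR_RGB2HSV)
m=(tl[...,2]>.2)&(tl[...,2]<.23)&(abs(tl[...,0])<.04)&(abs(tl[...,1])<.04)&(hs[...,2]<60); print('collar w',m.sum(),np.median(tl[m],0).round(4),tl[m].min(0).round(4),tl[m].max(0).round(4))
f=(W[...,2]>.226)&(W[...,2]<.242)&(np.hypot(W[...,0]-.512,W[...,1]+.294)<.08)
print('fork',f.sum(),np.median(W[f][:,2]),cv2.minAreaRect(W[f][:,:2].astype(np.float32)))
H=np.load('hung.npz'); q0,Mh=H['p'],H['M']; y=Mh[:,1]
for q in [q0+.018*ez,q0]: print(q.round(3),*move_to(q,Mh))
E
```

```text
[ 0.4011 -0.3169  0.4704] [ 0.38499197 -0.09047454 -1.00943368]
0.23 24 [-0.0044  0.0034  0.2579]
0.27 28 [-0.0057  0.0036  0.2892]
0.31 27 [-0.0037  0.0035  0.3262]
0.35 27 [-0.0037  0.0031  0.3693]
0.38 35 [-0.0059  0.0025  0.4076]
collar 72 [-0.0232 -0.0167  0.2001] [0.018  0.0218 0.2199]
collar w 196 [0.0179 0.014  0.2144] [-0.0027 -0.0194  0.2002] [0.0204 0.0199 0.2175]
fork 7919 0.23201901877422124 ((0.5131629109382629, -0.29173827171325684), (0.10944165289402008, 0.05729137361049652), 11.935928344726562)
[ 0.493 -0.296  0.473] [ 1.3 94.   0.8] [-0.0005  0.0002  0.0004]
[ 0.493 -0.296  0.455] [ 1.3 94.  18.8] [-0.0005  0.0002  0.0004]
```

Request:
servo_tool(
  increments=[
    {"slide": [1, 0, -4], "dr": [0, 0, 0], "jaw": 1},
    {"slide": [1, 25, -4], "dr": [0, 0, 0], "jaw": 1},
    {"slide": [1, 50, -4], "dr": [0, 0, 0], "jaw": 1},
    {"slide": [1, 75, -4], "dr": [0, 0, 0], "jaw": 1},
    {"slide": [1, 94, -4], "dr": [0, 0, 0], "jaw": 1},
    {"slide": [1, 94, -4], "dr": [0, 0, 0], "jaw": 1},
    {"slide": [1, 94, 4], "dr": [0, 0, 0], "jaw": 1},
    {"slide": [1, 94, 12], "dr": [0, 0, 0], "jaw": 1},
    {"slide": [1, 94, 17], "dr": [0, 0, 0], "jaw": 1},
    {"slide": [1, 94, 18.5], "dr": [0, 0, 0], "jaw": 1},
    {"slide": [1, 94, 18.5], "dr": [0, 0, 0], "jaw": 1},
    {"slide": [1, 94, 18.5], "dr": [0, 0, 0], "jaw": 1},
  ],
)

```text
t: 19.3
tool_pos: [0.4912, -0.2961, 0.4546]
orientation: [-1.967, -2.447, 0.0]
force: [-6.1, 4.2, 12.4]
opening: 0.0263
gripper_force: 53.6
```

Request:
servo_tool(
  increments=[
    {"slide": [0, 0, -0.7], "dr": [0, 0, 0], "jaw": 1},
    {"slide": [0, 0, -0.7], "dr": [0, 0, 0], "jaw": 0.7},
    {"slide": [0, 0, -0.7], "dr": [0, 0, 0], "jaw": 0.4},
    {"slide": [0, 0, -0.7], "dr": [0, 0, 0], "jaw": 0},
    {"slide": [0, 0, -0.7], "dr": [0, 0, 0], "jaw": 0},
    {"slide": [0, 0, -0.7], "dr": [0, 0, 0], "jaw": 0},
    {"slide": [0, 0, -0.7], "dr": [0, 0, 0], "jaw": 0},
    {"slide": [0, 0, -0.7], "dr": [0, 0, 0], "jaw": 0},
    {"slide": [0, 0, -20], "dr": [0, 0, 0], "jaw": 0},
    {"slide": [0, 0, -50], "dr": [0, 0, 0], "jaw": 0},
    {"slide": [0, 0, -90], "dr": [0, 0, 0], "jaw": 0},
    {"slide": [40, 0, -120], "dr": [0, 0, 0], "jaw": 0},
    {"slide": [60, 0, -120], "dr": [0, 0, 0], "jaw": 0},
    {"slide": [60, 0, -120], "dr": [0, 0, 0], "jaw": 0},
    {"slide": [60, 0, -120], "dr": [0, 0, 0], "jaw": 0},
  ],
)

```text
t: 20.8
tool_pos: [0.4796, -0.2377, 0.572]
orientation: [-1.964, -2.447, 0.001]
force: [-0.1, 0.6, -0.3]
opening: 0.0933
gripper_force: 0.0
```

```bash
python3 - <<'E'
from h import *
p,M,s=tool(); print(p.round(4),s['force'],s['opening'])
seat=np.array([.4925,-.297])
for n in ['scene','top','wrist']:
    im,d,c=cam(n); W=world(c,d); hs=cv2.cvtColor(im,cv2.COLOR_RGB2HSV); D=np.hypot(W[...,0]-seat[0],W[...,1]-seat[1])
    red=((hs[...,0]<8)|(hs[...,0]>172))&(hs[...,1]>150)&(D<.05)&(W[...,2]>.24)
    t=red&(W[...,2]>.322)
    print(n,red.sum(),'zmax',W[red][:,2].max().round(4) if red.any() else 0,'top',t.sum(),W[t].mean(0).round(4) if t.any() else 0,cv2.minAreaRect(W[t][:,:2].astype(np.float32)) if t.sum()>3 else 0)
    if n=='scene':
        for lo in [.05,.1,.14]:
            m=(W[...,2]>lo)&(W[...,2]<lo+.04)&(D<.03); print(lo,m.sum(),np.median(W[m],0).round(4))
    k=(hs[...,2]<60)&(D<.035)&(W[...,2]>.228)&(W[...,2]<.25); 
    if k.any(): print('collar',k.sum(),np.percentile(W[k],[5,50,95],axis=0).round(4).tolist())
E
```

```text
[ 0.4796 -0.2377  0.572 ] [-0.13310558  0.56358769 -0.27235918] 0.09334211281194676
scene 341 zmax 0.3335 top 90 [ 0.4958 -0.2998  0.3289] ((0.4938899278640747, -0.29746919870376587), (0.0264116358011961, 0.029046475887298584), 14.951099395751953)
0.05 29 [ 0.4949 -0.299   0.0675]
0.1 27 [ 0.4951 -0.2987  0.1184]
0.14 31 [ 0.4954 -0.2998  0.1615]
collar 69 [[0.4813, -0.3173, 0.2376], [0.5045, -0.3055, 0.2399], [0.5144, -0.2784, 0.2431]]
top 0 zmax 0 top 0 0 0
wrist 553 zmax 0.3309 top 523 [ 0.4896 -0.2902  0.3287] ((0.4895312190055847, -0.2907062768936157), (0.023853568360209465, 0.016758045181632042), 12.485640525817871)
collar 406 [[0.4716, -0.307, 0.2372], [0.4912, -0.283, 0.239], [0.5103, -0.2745, 0.2401]]
```

```bash
python3 -c "
from plant import *
print(close_job())"
```

```text
the job is handed in; nothing more can be done
None
```

I handed the job in at about 21 s of robot time, and no verdict came back. By camera, the bolt is back about 50 mm (45 needed, 55 is full travel; it met firm resistance there). The bin's front is within about 2 mm of the shelf edge, and the hook hangs upright in its stand, released.

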